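Seat the mould half in the corner of the squaring fixture and hold it

TASK

Clear the brass offcut off the fixture plate and set it in the scrap tray. Then lay the aluminium mould half on the plate, pins up and long side against the long fence, and push it fully home into the corner, flat and flush against both fences at once; finish while still holding it firmly pressed against both with the gripper, without letting go. Leave everything else on the bench where it is.

Things in the scene. Friction and masses are not known exactly. Their poses are not given: they have to be found in the camera images.
- fixture: squaring fixture fixed to the bench: dark steel plate 190 x 190 x 12 mm with two low steel fences at right angles. Origin: centre of its underside, x, y along its sides, z up. Inner face of the long fence: plane x = +50 mm, facing -x; of the short fence: plane y = +60 mm, facing -y; the corner between is home. Fences rise 16 mm above the plate (tops z = 28 mm). Rigid, smooth.
- fence_long: long fence of the fixture, a steel bar 18 x 146 x 16 mm along the fixture's y; origin at the centre of its underside, its axes parallel to the fixture's; its inner face is 9 mm to the -x side. Rigid.
- fence_short: short fence of the fixture, a steel bar 106 x 18 x 16 mm along the fixture's x; origin at the centre of its underside, its axes parallel to the fixture's; its inner face is 9 mm to the -y side. Rigid.
- mould: mould half: aluminium block 44 (its x) x 80 (its y) x 40 mm high, about 0.4 kg, loose, smooth; on top a ring-shaped mark with a groove and two dowel pins, 6 mm thick, 4 mm tall, at x = +-14, y = -31 mm. Origin: centre of its underside, z up. Gripped from above across the 44 mm, fingertips 18 mm or more above its underside, the fingers clear the fences. Either end may meet the short fence.
- offcut: brass offcut, a small square bar 40 (its x) x 16 x 16 mm, about 85 g, lying on the fixture's plate, clear of both fences. Origin at the centre of its underside, z up.
- tray: scrap tray: open steel tray 130 (x) x 110 (y) x 28 mm high, walls and floor 3 mm, empty, 0.7 kg, loose on the bench. Origin at the centre of its underside, z up. It and the mould half lie left and right of the fixture, either way round.
- jar: bystander: small glass jar with metal lid, 52 mm across, 55 mm tall; origin under its centre
- dapping_block: bystander: 50 mm steel cube with round hollows; origin under its centre
- bench_block: bystander: flat square steel block 65 x 65 x 20 mm; origin under its centre
- hammer: bystander: small hammer 200 mm long, lying at the left; origin under it, its x along the handle towards the head
- bur_tin: bystander: empty aluminium tin 60 x 45 x 20 mm, much smaller than the scrap tray; origin under its centre
- ring_clamp: bystander: wooden ring clamp about 110 x 25 x 20 mm; origin under its centre

How it is judged:
By the outcome, as a careful person would: the job done as asked, in the order asked, and still so for the second after the job is handed in, while the arm keeps its last pose, push and grip.
It also fails if it takes over 72 s, if anything falls off the work surface, if the arm or the gripper's body presses on something with over 40 N, if the wrist force passes 120 N, or if a joint passes its speed limit or range.

ROBOT

A 7-joint arm with a two-finger parallel gripper is mounted at the origin on the work surface. World frame = base frame: x ahead of the robot, y to its left, z up, the work surface at z = 0. Lengths are in m, angles in rad, forces in N, time in s.
With the tool pointing down it reaches from about 0.4 to 0.75 m from the base axis. Payload 19.5 kg.
Tool frame: the origin (TCP) lies on the centre line of the jaws, within the pads' length; the fingertips stand 14 mm ahead of it and the grasp point (between the pads) lies 5 mm behind it; z points along the fingers, y is the line along which they close (so a half turn about z gives the same grasp; the last joint's range is limited). The gripper opens to 85 mm and grips with 20 to 120 N. Pads are 22 mm wide; open, the fingers measure 114 mm over their backs; the gripper's body (76 mm by 85 mm) begins 54 mm behind the grasp point. The pads swing forward as they close: fully open they stand 13 mm farther back than shut.
Start: joints at [1.107, 0.707, -0.028, 1.485, 0.022, 0.951, -0.075], TCP at [0.235, -0.525, 0.245] pointing down, gripper open.
Joint ranges: [-2.71, 2.71], [-0.32, 2.16], [-1.57, 1.52], [0, 2.45], [-1.46, 4.6], [0, 2.02], [-2.83, 2.83]. Speed limits (rad/s): [1.89, 1.89, 2.57, 2.57, 3.01, 3.01, 3.01].

INTERFACE

Orientations are given as a rotation vector (axis times angle).
In Python, from station import ctrl gives the robot as it stands. The module is installed in compiled form; this text tells all that it offers.
- The arm moves only by the tool step_arm, never from a script. Its argument "increments" is a list of rows, each an object with "translation": the shift along the tool's x, y, z in m, a list of three; "twist": the turn about the tool's z in rad. In form: [{"translation": [x, y, z], "twist": twist}, ...]. A call has exactly 10 rows; each row shifts and turns the commanded pose from where the row before left it, along the tool's axes as they then stand; what a row does not reach is not made up. A row lasts 1/12 s, in which the tool goes at most 41.7 mm and 7.16 degrees, less where a joint would pass 70% of its speed; a pose out of reach is approached as far as the arm can. A call with a gripper value outside its range is refused whole. "grip" is the closure, from 0 (fully open) to 1 (shut), set as the call begins (left out, the last holds). The fingers move at their own pace and stop on an object; "force" is the grip in N (left out, the last holds). Time passes only in rows, so rows that do not move let the fingers close, or fill a call up. It gives the time, the measured TCP pose, the force, the opening and the grip force at its end, in the units of the state.
- ctrl.observe(): the state, without advancing time (a new reading comes with each control period).
- ctrl.grab_frame(name): name is "scene" or "top"; returns (picture, depth): 384x512x3 uint8, red, green, blue; 384x512 float32, m along the optical axis (not along the pixel's ray), 0 where there is no reading.
- ctrl.get_calibration(name): a dict with "K" (3x3 intrinsics, pixels), "camera_from_world" (4x4, takes a point from world to camera coordinates). Camera axes: x right, y up, looking along -z (the intrinsics and any distortion apply to the point x, -y, -z); pixel columns grow to the right and rows downward; lengths in m; the calibration is good to about 2 mm. A picture is of the moment at which its call begins. get_calibration takes no time and is no camera call.
- ctrl.hand_in(): hands the job in; it is judged then, once.
The state is a dict: "time_s": time; "qpos": joint angles; "joint_velocities": joint speeds; "effort": joint torques, N m; "position": TCP position; "orientation": TCP orientation; "ft_force": force on the tool from outside, world axes, zero at the start; "moment": the same for the moment, N m; "finger_gap": opening from 0.0 (shut) to 1.0 (fully open); "grasp_force": force on a finger pad.
Only numpy, scipy, OpenCV 4.12 (cv2) and the standard library are available. Lean on these libraries where they do the work, as an engineer would, in place of code of your own. Each camera call takes 0.05 s, during which the arm holds its last target. There are 200 camera calls.

## Working session

There is one attempt and no reset: what is moved stays moved. The work goes in short steps, Python scripts to look and compute and a tool call to move; the robot and the scene stay as the last step left them, time stands still between calls to the robot, and variables do not carry over. Pictures are saved under pics/ and viewed, at most 10 in all, crops included, and the job is handed in when it is done.

Besides the shell and the picture viewer there is one more tool, called after "Emit:" in YAML: its name, and indented under it one key for each argument. step_arm: Moves the arm, as the interface text tells. Its arguments: {"type":"object","properties":{"increments":{"type":"array"},"grip":{"type":"number"},"force":{"type":"number"}},"required":["increments"]}

```bash
mkdir -p pics; cat > h.py <<'E'
from station import ctrl
import numpy as np, cv2
from scipy.spatial.transform import Rotation as R
def cal(n):
    c=ctrl.get_calibration(n); return np.array(c["K"]),np.array(c["camera_from_world"]),c
def grab(n,tag):
    im,d=ctrl.grab_frame(n); np.savez(f"pics/{tag}.npz",im=im,d=d); cv2.imwrite(f"pics/{tag}.png",im[:,:,::-1]); return im,d
def cloud(n,d):
    K,T,_=cal(n); v,u=np.mgrid[:d.shape[0],:d.shape[1]]
    p=np.stack([(u-K[0,2])/K[0,0]*d,-(v-K[1,2])/K[1,1]*d,-d],-1)
    return (p-T[:3,3])@T[:3,:3]
def ray(n,uv,z):
    K,T,_=cal(n); uv=np.atleast_2d(uv).astype(float)
    r=np.c_[(uv[:,0]-K[0,2])/K[0,0],-(uv[:,1]-K[1,2])/K[1,1],-np.ones(len(uv))]@T[:3,:3]
    c=-T[:3,:3].T@T[:3,3]; return c+r*((z-c[2])/r[:,2])[:,None]
E
python3 - <<'E'
from h import *
for n in("scene","top"):
    im,d=grab(n,n+"0"); c=cal(n)[2]; print(n,{k:v for k,v in c.items()},(d>0).mean())
s=ctrl.observe(); print(s); print(R.from_rotvec(s["orientation"]).as_matrix().round(3))
a=cv2.imread("pics/scene0.png");b=cv2.imread("pics/top0.png")
E
```

```text
scene {'K': array([[412.16336163,   0.        , 257.55342619],
       [  0.        , 412.16336163, 195.47823614],
       [  0.        ,   0.        ,   1.        ]]), 'camera_from_world': array([[ 0.81319014,  0.58197038, -0.00567986, -0.51894876],
       [-0.48806772,  0.68723075,  0.53805557,  0.20659874],
       [ 0.31703578, -0.43476933,  0.84289023, -1.24108866],
       [ 0.        ,  0.        ,  0.        ,  1.        ]])} 0.9959615071614584
top {'K': array([[368.52928581,   0.        , 257.98405451],
       [  0.        , 368.52928581, 194.54630307],
       [  0.        ,   0.        ,   1.        ]]), 'camera_from_world': array([[ 0.02844843, -0.99941055, -0.01921562,  0.0682728 ],
       [ 0.99338843,  0.02612764,  0.11178899, -0.58714264],
       [-0.11122103, -0.0222688 ,  0.99354617, -1.10467498],
       [ 0.        ,  0.        ,  0.        ,  1.        ]])} 0.9962005615234375
{'time_s': 0.1, 'qpos': array([ 1.10727255,  0.70701058, -0.02763131,  1.48495534,  0.02201378,
        0.95087536, -0.07550809]), 'joint_velocities': array([ 0.0011791 , -0.00166427,  0.00047334, -0.00132723, -0.00133678,
       -0.00116644,  0.00041736]), 'effort': array([ 1.57142895e-03, -8.84306645e+01,  1.23720825e+00, -2.36453694e+01,
        1.72666996e-02,  5.09705103e-03, -1.43347324e-04]), 'position': array([ 0.23533506, -0.52439805,  0.24489068]), 'orientation': array([-3.07107501e+00, -6.57520987e-01,  3.55926473e-04]), 'ft_force': array([-0.32401792,  0.59897177,  0.78108444]), 'moment': array([-0.01383406, -0.03444745,  0.04171396]), 'grasp_force': 0.0, 'finger_gap': 1.0032925839589348}
[[ 0.912  0.409 -0.   ]
 [ 0.409 -0.912  0.001]
 [-0.    -0.001 -1.   ]]
```

View pics/top0.png

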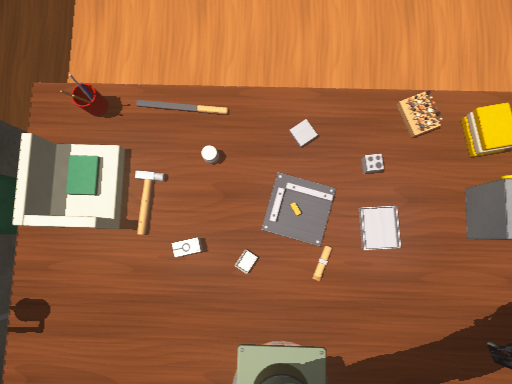

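View pics/scene0.png

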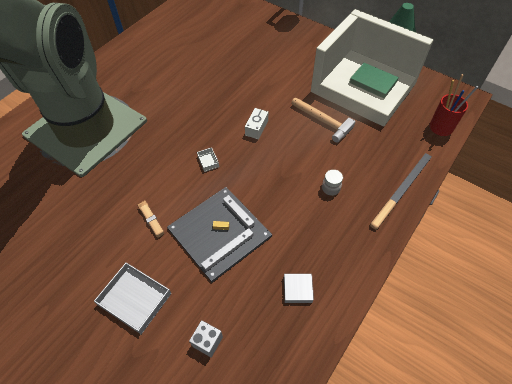

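The top view shows the fixture at (299,209) with the long fence at (309,192) and the short one at (277,204). The offcut is at (295,209), the mould at (186,247) and the tray at (380,228). The scene view agrees: offcut (221,226), mould (256,124), tray (132,298). Next I measure them.

```bash
cat > m.py <<'E'
from h import *
import sys
def load(t): f=np.load(f"pics/{t}.npz"); return f["im"],f["d"]
def rect(P):
    (c,(w,h),a)=cv2.minAreaRect((P[:,:2]*1000).astype(np.float32)); return np.round(c,1),round(w,1),round(h,1),round(a,1)
E
python3 - <<'E'
from m import *
for n,box in(("top",{"mould":(168,232,206,262),"offcut":(286,200,304,218),"tray":(355,200,405,255),"fix":(258,168,340,250)}),
             ("scene",{"mould":(240,104,274,144),"offcut":(208,216,234,236),"tray":(90,258,174,338),"fix":(162,182,276,282)})):
    im,d=load(n+"0"); P=cloud(n,d); hsv=cv2.cvtColor(im,cv2.COLOR_RGB2HSV)
    for k,(a,b,c,e) in box.items():
        p=P[b:e,a:c].reshape(-1,3); H=hsv[b:e,a:c].reshape(-1,3)
        z=p[:,2]*1000
        hist,ed=np.histogram(z,bins=np.arange(-6,62,2)); print(n,k,{int(ed[i]):int(hist[i]) for i in range(len(hist)) if hist[i]>4})
        if k=="mould": q=p[z>36]
        elif k=="offcut": m=(H[:,1]>130)&(H[:,2]>110)&(H[:,0]>12)&(H[:,0]<40); q=p[m]; print(" z",np.median(q[:,2]), m.sum())
        elif k=="tray": q=p[(z>20)]
        else:
            q=p[(z>8)&(z<16)]
            f=p[(z>23)&(z<33)&(H[:,1]<80)]
            l,lab=cv2.kmeans(f[:,:2].astype(np.float32),2,None,(3,50,1e-6),5,0)[1:3]if 0 else (None,None)
            m=np.zeros(len(p),np.uint8); m[(z>23)&(z<33)&(H[:,1]<80)]=1
            nn,L,st,ce=cv2.connectedComponentsWithStats(m.reshape(e-b,c-a),connectivity=4)
            for i in range(1,nn):
                if st[i,4]>30: print("  fence",rect(p[L.ravel()==i]),st[i,4])
        print("  ",rect(q))
    s=cv2.resize(im[150:290,150:420] if n=="top" else im[100:340,90:290],None,fx=2.9 if n=="top" else 2.4,fy=2.9 if n=="top" else 2.4,interpolation=cv2.INTER_CUBIC); cv2.imwrite(f"pics/{n}c.png",s[:,:,::-1])
E
```

```text
top mould {-6: 23, -4: 120, -2: 223, 0: 230, 2: 106, 4: 25, 34: 10, 36: 52, 38: 121, 40: 122, 42: 64, 44: 15}
   (array([443.9, 201.7]), 43.5, 284.0, 14.1)
top offcut {6: 16, 8: 48, 10: 82, 12: 79, 14: 22, 16: 5, 22: 5, 24: 15, 26: 19, 28: 19, 30: 10}
 z 0.027021844689631782 72
   (array([546.5, -32.5]), 39.7, 18.8, 33.4)
top tray {-6: 78, -4: 278, -2: 542, 0: 635, 2: 570, 4: 216, 6: 76, 8: 25, 10: 22, 12: 22, 14: 17, 16: 18, 18: 17, 20: 34, 22: 18, 24: 50, 26: 57, 28: 39, 30: 16}
   (array([ 483.5, -143.6]), 129.9, 407.8, 4.5)
top fix {-6: 163, -4: 550, -2: 1037, 0: 879, 2: 309, 4: 63, 6: 162, 8: 551, 10: 1055, 12: 903, 14: 369, 16: 77, 18: 15, 22: 29, 24: 110, 26: 198, 28: 141, 30: 62, 32: 12}
  fence (array([600.2, -72.4]), 145.4, 19.2, 75.7) 280
  fence (array([557.6,  27.5]), 17.8, 105.2, 75.5) 191
   (array([541.6, -54.3]), 218.8, 195.5, 75.6)
scene mould {-6: 161, -4: 367, -2: 235, 0: 59, 2: 17, 4: 8, 6: 8, 8: 12, 10: 11, 12: 14, 14: 14, 16: 7, 18: 8, 20: 12, 22: 11, 24: 8, 26: 14, 28: 12, 30: 9, 32: 15, 34: 53, 36: 129, 38: 100, 40: 27}
   (array([643.6, -32.4]), 62.9, 880.7, 34.1)
scene offcut {6: 42, 8: 162, 10: 148, 12: 43, 14: 5, 16: 6, 18: 9, 20: 6, 22: 17, 24: 29, 26: 37, 28: 11}
 z 0.02630692125325215 75
   (array([549.8, -34.5]), 37.5, 15.6, 32.9)
scene tray {-6: 285, -4: 1387, -2: 1991, 0: 1528, 2: 633, 4: 142, 6: 44, 8: 48, 10: 38, 12: 50, 14: 48, 16: 47, 18: 49, 20: 47, 22: 66, 24: 125, 26: 123, 28: 25}
   (array([ 673.7, -304.5]), 123.8, 492.5, 86.9)
scene fix {-6: 748, -4: 2329, -2: 2345, 0: 649, 2: 96, 4: 50, 6: 462, 8: 1603, 10: 1533, 12: 463, 14: 66, 16: 42, 18: 40, 20: 48, 22: 90, 24: 320, 26: 312, 28: 79, 30: 7}
  fence (array([559.7,  23.6]), 19.9, 106.8, 76.1) 257
  fence (array([602.8, -75.9]), 146.0, 19.9, 75.7) 427
   (array([547.9, -53.6]), 208.7, 191.4, 76.0)
```

View pics/topc.png

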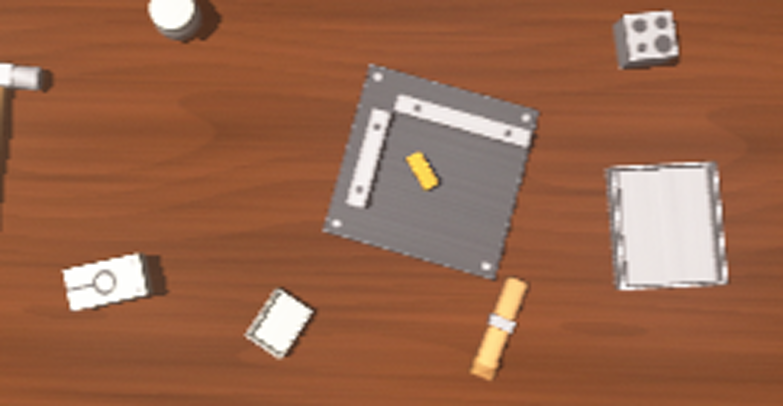

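The crop confirms the layout: long fence at (460,120), short fence at (368,158), offcut at (422,171), mould at (108,280) and tray at (668,227). I'll refine the mould and tray and check the scale between the two views.

```bash
cat >> h.py <<'E'
def yaw():
    s=ctrl.observe(); M=R.from_rotvec(s["orientation"]).as_matrix(); return np.degrees(np.arctan2(M[1,0],M[0,0]))
def plan(x,y,z,yw):
    "tool-frame delta (after the twist) to reach world target; yw = world yaw of tool x, deg"
    s=ctrl.observe(); M=R.from_rotvec(s["orientation"]).as_matrix(); y0=np.degrees(np.arctan2(M[1,0],M[0,0]))
    dy=(yw-y0+180)%360-180; d=np.array([x,y,z])-s["position"]
    t=-np.radians(dy); print("pos",s["position"].round(4),"yaw",round(y0,2),"F",s["ft_force"].round(1),"gap",round(s["finger_gap"],3),"gf",round(s["grasp_force"],1),"t",round(s["time_s"],2))
    print("twist",round(t,4),"| tool d now",(M.T@d*1000).round(1),"| tool d after twist",((M@R.from_euler('z',t).as_matrix()).T@d*1000).round(1),"mm")
E
python3 - <<'E'
from m import *
for n in("top","scene"):
    im,d=load(n+"0"); P=cloud(n,d)
    for k,c,r,z0,z1 in(("mould",(.444,.28),.08,.03,.05),("tray",(.485,-.28),.13,.02,.035),("tin",(.4,.1),.07,.012,.03),("clamp",(.4,-.12),.08,.008,.03)):
        ok=(P[...,2]>z0)&(P[...,2]<z1)&(np.hypot(P[...,0]-c[0],P[...,1]-c[1])<r)
        nn,L,st,ce=cv2.connectedComponentsWithStats(ok.astype(np.uint8)); 
        for i in range(1,nn):
            if st[i,4]>25: q=P[L==i]; print(n,k,rect(q),len(q),"z",np.median(q[:,2]).round(4))
    # mould top by colour, ray on z=.04
plan(.548,-.0335,.15,33.2)
E
```

```text
top mould (array([419.1, 300.3]), 43.5, 80.7, 14.1) 390 z 0.0402
top tray (array([ 495.2, -290.7]), 129.9, 112.3, 4.6) 214 z 0.0262
top tin (array([378.8, 119.3]), 45.0, 55.6, 57.8) 33 z 0.0196
top clamp (array([462.4, -88.4]), 55.6, 48.1, 75.7) 187 z 0.0119
top clamp (array([ 383.4, -115.1]), 25.1, 109.2, 70.7) 278 z 0.0171
scene mould (array([421.7, 296.6]), 45.5, 83.1, 13.1) 337 z 0.0375
scene tray (array([ 498.1, -294.6]), 131.9, 110.4, 4.7) 388 z 0.0255
scene tin (array([382.6, 114.5]), 45.0, 65.5, 57.6) 80 z 0.0161
scene clamp (array([ 385.6, -119.6]), 24.5, 110.1, 68.1) 341 z 0.0154
scene clamp (array([463.2, -92.4]), 55.8, 45.4, 76.8) 211 z 0.0102
pos [ 0.2353 -0.5244  0.2449] yaw 24.17 F [-0.3  0.6  0.8] gap 1.003 gf 0.0 t 0.1
twist -0.1576 | tool d now [ 486.2 -319.8   95.2] | tool d after twist [ 530.4 -239.5   95.2] mm
```

Emit:
step_arm:
  increments:
    - {"translation":[0,0,0],"twist":-0.0788}
    - {"translation":[0,0,0],"twist":-0.0788}
    - {"translation":[0.03,-0.0135,0],"twist":0}
    - {"translation":[0.03,-0.0135,0],"twist":0}
    - {"translation":[0.03,-0.0135,0],"twist":0}
    - {"translation":[0.03,-0.0135,0],"twist":0}
    - {"translation":[0.03,-0.0135,0],"twist":0}
    - {"translation":[0.03,-0.0135,0],"twist":0}
    - {"translation":[0.03,-0.0135,0],"twist":0}
    - {"translation":[0.03,-0.0135,0],"twist":0}
  grip: 0.5
  force: 40

```text
time_s: 0.93
position: [0.3776, -0.3013, 0.2452]
orientation: [-3.01, -0.897, 0.0]
ft_force: [1.6, -0.6, 0.6]
finger_gap: 0.504
grasp_force: 0.0
```

Emit:
step_arm:
  increments:
    - {"translation":[0.029,-0.0132,0.01],"twist":0}
    - {"translation":[0.029,-0.0132,0.01],"twist":0}
    - {"translation":[0.029,-0.0132,0.01],"twist":0}
    - {"translation":[0.029,-0.0132,0.01],"twist":0}
    - {"translation":[0.029,-0.0132,0.01],"twist":0}
    - {"translation":[0.029,-0.0132,0.01],"twist":0}
    - {"translation":[0.029,-0.0132,0.01],"twist":0}
    - {"translation":[0.029,-0.0132,0.01],"twist":0}
    - {"translation":[0.029,-0.0132,0.01],"twist":0}
    - {"translation":[0.029,-0.0132,0],"twist":0}

```text
time_s: 1.77
position: [0.5474, -0.032, 0.1535]
orientation: [-3.01, -0.898, 0.004]
ft_force: [0.3, -0.4, -0.2]
finger_gap: 0.497
grasp_force: 0.0
```

```bash
python3 -c "
from h import *
plan(.548,-.0335,.06,33.2)"
```

```text
pos [ 0.5474 -0.032   0.1535] yaw 33.21 F [ 0.3 -0.4 -0.2] gap 0.497 gf 0.0 t 1.77
twist 0.0002 | tool d now [-0.1  1.7 93.5] | tool d after twist [-0.1  1.7 93.5] mm
```

Emit:
step_arm:
  increments:
    - {"translation":[0,0.0017,0.02],"twist":0}
    - {"translation":[0,0,0.02],"twist":0}
    - {"translation":[0,0,0.02],"twist":0}
    - {"translation":[0,0,0.015],"twist":0}
    - {"translation":[0,0,0.013],"twist":0}
    - {"translation":[0,0,0.01],"twist":0}
    - {"translation":[0,0,0.005],"twist":0}
    - {"translation":[0,0,0],"twist":0}
    - {"translation":[0,0,0],"twist":0}
    - {"translation":[0,0,0],"twist":0}

```text
time_s: 2.6
position: [0.5488, -0.035, 0.053]
orientation: [3.011, 0.897, 0.001]
ft_force: [0.7, 0.0, -0.5]
finger_gap: 0.495
grasp_force: 0.0
```

```bash
python3 -c "
from h import *
plan(.548,-.0335,.03,33.2)
im,d=grab('scene','s1')
cv2.imwrite('pics/s1c.png',cv2.resize(im[130:290,140:300],None,fx=3.5,fy=3.5,interpolation=2)[:,:,::-1])"
```

```text
pos [ 0.5488 -0.035   0.053 ] yaw 33.19 F [ 0.7  0.  -0.5] gap 0.495 gf 0.0 t 2.6
twist -0.0001 | tool d now [ 0.2 -1.7 23. ] | tool d after twist [ 0.2 -1.7 23. ] mm
```

View pics/s1c.png

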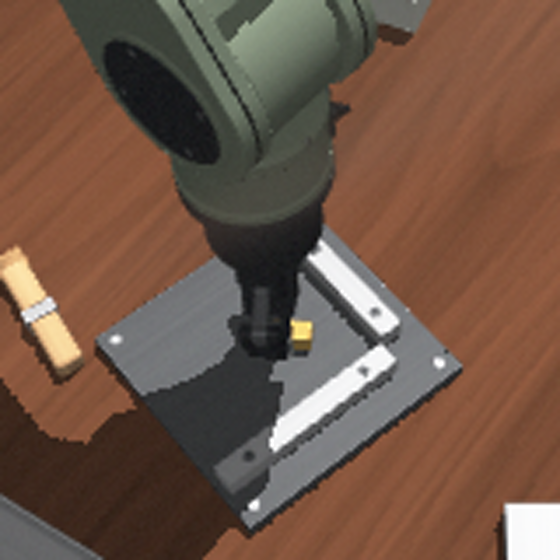

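The crop shows the jaws standing over the offcut, whose end is visible at (300,335), clear of both fences. I descend and close.

Emit:
step_arm:
  increments:
    - {"translation":[0,-0.0008,0.006],"twist":0}
    - {"translation":[0,0,0.006],"twist":0}
    - {"translation":[0,0,0.005],"twist":0}
    - {"translation":[0,0,0.004],"twist":0}
    - {"translation":[0,0,0.002],"twist":0}
    - {"translation":[0,0,0],"twist":0}
    - {"translation":[0,0,0],"twist":0}
    - {"translation":[0,0,0],"twist":0}
    - {"translation":[0,0,0],"twist":0}
    - {"translation":[0,0,0],"twist":0}

```text
time_s: 3.48
position: [0.5481, -0.0343, 0.0295]
orientation: [3.011, 0.897, 0.0]
ft_force: [0.1, -0.4, -0.4]
finger_gap: 0.503
grasp_force: 0.0
```

Emit:
step_arm:
  increments:
    - {"translation":[0,0,0],"twist":0}
    - {"translation":[0,0,0],"twist":0}
    - {"translation":[0,0,0],"twist":0}
    - {"translation":[0,0,0],"twist":0}
    - {"translation":[0,0,0],"twist":0}
    - {"translation":[0,0,0],"twist":0}
    - {"translation":[0,0,0],"twist":0}
    - {"translation":[0,0,0],"twist":0}
    - {"translation":[0,0,0],"twist":0}
    - {"translation":[0,0,0],"twist":0}
  grip: 1
  force: 50

```text
time_s: 4.32
position: [0.5481, -0.0343, 0.0296]
orientation: [-3.011, -0.897, -0.0]
ft_force: [-0.6, 0.3, 4.9]
finger_gap: 0.167
grasp_force: 49.3
```

Emit:
step_arm:
  increments:
    - {"translation":[0,0,-0.005],"twist":0}
    - {"translation":[0,0,-0.01],"twist":0}
    - {"translation":[0,0,-0.015],"twist":0}
    - {"translation":[0,0,-0.02],"twist":0}
    - {"translation":[0,0,-0.02],"twist":0}
    - {"translation":[0,0,-0.02],"twist":0}
    - {"translation":[0,0,-0.01],"twist":0}
    - {"translation":[0,0,0],"twist":0}
    - {"translation":[0,0,0],"twist":0}
    - {"translation":[0,0,0],"twist":0}

```text
time_s: 5.15
position: [0.5476, -0.0343, 0.1284]
orientation: [-3.01, -0.897, 0.002]
ft_force: [-0.2, -0.4, -1.7]
finger_gap: 0.164
grasp_force: 48.9
```

```bash
python3 -c "
from h import *
plan(.4967,-.2927,.13,33.2)"
```

```text
pos [ 0.5476 -0.0343  0.1284] yaw 33.2 F [-0.2 -0.4 -1.7] gap 0.164 gf 48.9 t 5.15
twist -0.0 | tool d now [-184.1  188.4   -1.6] | tool d after twist [-184.1  188.4   -1.6] mm
```

Emit:
step_arm:
  increments:
    - {"translation":[-0.0204,0.0209,0],"twist":0}
    - {"translation":[-0.0204,0.0209,0],"twist":0}
    - {"translation":[-0.0204,0.0209,0],"twist":0}
    - {"translation":[-0.0204,0.0209,0],"twist":0}
    - {"translation":[-0.0204,0.0209,0],"twist":0}
    - {"translation":[-0.0204,0.0209,0],"twist":0}
    - {"translation":[-0.0204,0.0209,0],"twist":0}
    - {"translation":[-0.0204,0.0209,0],"twist":0}
    - {"translation":[-0.0204,0.0209,0],"twist":0}
    - {"translation":[0,0,0],"twist":0}

```text
time_s: 5.98
position: [0.4947, -0.298, 0.128]
orientation: [3.012, 0.888, -0.005]
ft_force: [-0.4, -1.0, -0.8]
finger_gap: 0.169
grasp_force: 48.9
```

Emit:
step_arm:
  increments:
    - {"translation":[0,0,0],"twist":0}
    - {"translation":[0,0,0.015],"twist":0}
    - {"translation":[0,0,0.02],"twist":0}
    - {"translation":[0,0,0.02],"twist":0}
    - {"translation":[0,0,0.02],"twist":0}
    - {"translation":[0,0,0.015],"twist":0}
    - {"translation":[0,0,0.008],"twist":0}
    - {"translation":[0,0,0.005],"twist":0}
    - {"translation":[0,0,0.001],"twist":0}
    - {"translation":[0,0,0],"twist":0}

```text
time_s: 6.82
position: [0.4975, -0.292, 0.0255]
orientation: [-3.01, -0.898, -0.0]
ft_force: [0.2, -0.5, -0.2]
finger_gap: 0.171
grasp_force: 49.0
```

```bash
python3 -c "
from h import *
plan(.4967,-.2927,.023,33.2)"
```

```text
pos [ 0.4975 -0.292   0.0255] yaw 33.22 F [ 0.2 -0.5 -0.2] gap 0.171 gf 49.0 t 6.82
twist 0.0003 | tool d now [-1.1  0.1  2.5] | tool d after twist [-1.1  0.1  2.5] mm
```

Emit:
step_arm:
  increments:
    - {"translation":[0,0,0.001],"twist":0}
    - {"translation":[0,0,0.001],"twist":0}
    - {"translation":[0,0,0.001],"twist":0}
    - {"translation":[0,0,0.001],"twist":0}
    - {"translation":[0,0,0],"twist":0}
    - {"translation":[0,0,0],"twist":0}
    - {"translation":[0,0,0],"twist":0}
    - {"translation":[0,0,0],"twist":0}
    - {"translation":[0,0,0],"twist":0}
    - {"translation":[0,0,0],"twist":0}

```text
time_s: 7.65
position: [0.4973, -0.2922, 0.0213]
orientation: [-3.011, -0.897, -0.0]
ft_force: [0.6, 0.4, -1.3]
finger_gap: 0.172
grasp_force: 49.0
```

Emit:
step_arm:
  increments:
    - {"translation":[0,0,0],"twist":0}
    - {"translation":[0,0,0],"twist":0}
    - {"translation":[0,0,0],"twist":0}
    - {"translation":[0,0,0],"twist":0}
    - {"translation":[0,0,0],"twist":0}
    - {"translation":[0,0,0],"twist":0}
    - {"translation":[0,0,0],"twist":0}
    - {"translation":[0,0,-0.005],"twist":0}
    - {"translation":[0,0,-0.015],"twist":0}
    - {"translation":[0,0,-0.02],"twist":0}
  grip: 0.5

```text
time_s: 8.48
position: [0.4968, -0.2919, 0.0611]
orientation: [-3.009, -0.897, 0.002]
ft_force: [-0.1, 0.9, 0.2]
finger_gap: 0.5
grasp_force: 0.0
```

Emit:
step_arm:
  increments:
    - {"translation":[0,0,-0.03],"twist":0}
    - {"translation":[0,0,-0.03],"twist":0}
    - {"translation":[0,0,-0.03],"twist":0}
    - {"translation":[0,0,-0.03],"twist":0}
    - {"translation":[0,0,-0.01],"twist":0}
    - {"translation":[0,0,0],"twist":0}
    - {"translation":[0,0,0],"twist":0}
    - {"translation":[0,0,0],"twist":0}
    - {"translation":[0,0,0],"twist":0}
    - {"translation":[0,0,0],"twist":0}
  grip: 0

```text
time_s: 9.32
position: [0.497, -0.2921, 0.1903]
orientation: [-3.01, -0.897, 0.002]
ft_force: [0.5, 0.6, -0.3]
finger_gap: 0.996
grasp_force: 0.0
```

```bash
python3 - <<'E'
from m import *
# mould 44-side (tool y) along 13.8 deg -> tool x yaw 103.8 or -76.2
plan(.4205,.2985,.16,103.8); print("q7",ctrl.observe()["qpos"])
for n in("top","scene"):
    im,d=grab(n,n+"2"); P=cloud(n,d); h=cv2.cvtColor(im,cv2.COLOR_RGB2HSV)
    m=cv2.inRange(h,(12,140,110),(35,255,255))>0
    m&=(P[...,2]<.05)&(np.hypot(P[...,0]-.5,P[...,1]+.29)<.07); 
    if m.sum()>5: print(n,"offcut",rect(P[m]),np.median(P[m][:,2]),m.sum())
    ok=(P[...,2]>.02)&(P[...,2]<.035)&(np.hypot(P[...,0]-.485,P[...,1]+.28)<.1); print("tray",rect(P[ok]))
    ok=(P[...,2]>.03)&(P[...,2]<.05)&(np.hypot(P[...,0]-.42,P[...,1]-.3)<.08); print("mould",rect(P[ok]))
E
```

```text
pos [ 0.497  -0.2921  0.1903] yaw 33.2 F [ 0.5  0.6 -0.3] gap 0.996 gf 0.0 t 9.32
twist -1.2323 | tool d now [ 259.3 -536.1   30.9] | tool d after twist [591.8  66.6  30.9] mm
q7 [ 0.49655079  0.77643142 -0.04102992  1.54954634  0.03924864  0.81806743
 -0.55102154]
top offcut (array([ 496.5, -289. ]), 38.2, 19.8, 43.0) 0.0187717436584832 65
tray (array([ 495.3, -291.1]), 130.4, 111.9, 4.3)
mould (array([419.2, 300.4]), 43.6, 81.1, 14.1)
scene offcut (array([ 512.7, -288.9]), 20.7, 8.1, 70.7) 0.015160443955050115 7
tray (array([ 497.4, -294.8]), 132.5, 110.1, 4.6)
mould (array([421.6, 296.3]), 45.5, 85.7, 14.1)
```

Offcut is in the tray, top at about 19 mm, and tray unmoved. Turning towards the mould.

Emit:
step_arm:
  increments:
    - {"translation":[0,0,0],"twist":-0.1232}
    - {"translation":[0,0,0],"twist":-0.1232}
    - {"translation":[0,0,0],"twist":-0.1232}
    - {"translation":[0,0,0],"twist":-0.1232}
    - {"translation":[0,0,0],"twist":-0.1232}
    - {"translation":[0,0,0],"twist":-0.1232}
    - {"translation":[0,0,0],"twist":-0.1232}
    - {"translation":[0,0,0],"twist":-0.1232}
    - {"translation":[0,0,0],"twist":-0.1232}
    - {"translation":[0,0,0],"twist":-0.1232}

```text
time_s: 10.25
position: [0.4973, -0.2923, 0.191]
orientation: [-1.931, -2.477, -0.0]
ft_force: [-0.8, -0.2, 0.1]
finger_gap: 1.002
grasp_force: 0.0
```

Emit:
step_arm:
  increments:
    - {"translation":[0.03,0.0033,0],"twist":0}
    - {"translation":[0.03,0.0033,0],"twist":0}
    - {"translation":[0.03,0.0033,0],"twist":0}
    - {"translation":[0.03,0.0033,0],"twist":0}
    - {"translation":[0.03,0.0033,0],"twist":0}
    - {"translation":[0.03,0.0033,0],"twist":0}
    - {"translation":[0.03,0.0033,0],"twist":0}
    - {"translation":[0.03,0.0033,0],"twist":0}
    - {"translation":[0.03,0.0033,0],"twist":0}
    - {"translation":[0.03,0.0033,0],"twist":0}

```text
time_s: 11.08
position: [0.4575, 0.0083, 0.1912]
orientation: [-1.939, -2.472, -0.0]
ft_force: [0.5, 0.9, 0.3]
finger_gap: 1.0
grasp_force: 0.0
```

```bash
python3 -c "
from h import *
plan(.4205,.2985,.16,103.8)"
```

```text
pos [0.4575 0.0083 0.1912] yaw 103.77 F [0.5 0.9 0.3] gap 1.0 gf 0.0 t 11.08
twist -0.0005 | tool d now [290.6  33.2  31.3] | tool d after twist [290.6  33.3  31.3] mm
```

Emit:
step_arm:
  increments:
    - {"translation":[0.0323,0.0037,0.003],"twist":0}
    - {"translation":[0.0323,0.0037,0.003],"twist":0}
    - {"translation":[0.0323,0.0037,0.003],"twist":0}
    - {"translation":[0.0323,0.0037,0.003],"twist":0}
    - {"translation":[0.0323,0.0037,0.003],"twist":0}
    - {"translation":[0.0323,0.0037,0.003],"twist":0}
    - {"translation":[0.0323,0.0037,0.003],"twist":0}
    - {"translation":[0.0323,0.0037,0.003],"twist":0}
    - {"translation":[0.0323,0.0037,0.003],"twist":0}
    - {"translation":[0,0,0],"twist":0}

```text
time_s: 11.92
position: [0.4189, 0.3033, 0.1637]
orientation: [-1.929, -2.476, -0.003]
ft_force: [-0.5, 0.7, 0.6]
finger_gap: 0.995
grasp_force: 0.0
```

Emit:
step_arm:
  increments:
    - {"translation":[0,0,0],"twist":0}
    - {"translation":[0,0,0],"twist":0}
    - {"translation":[0,0,0],"twist":0}
    - {"translation":[0,0,0.02],"twist":0}
    - {"translation":[0,0,0.02],"twist":0}
    - {"translation":[0,0,0.02],"twist":0}
    - {"translation":[0,0,0.02],"twist":0}
    - {"translation":[0,0,0],"twist":0}
    - {"translation":[0,0,0],"twist":0}
    - {"translation":[0,0,0],"twist":0}

```text
time_s: 12.75
position: [0.4215, 0.2971, 0.0854]
orientation: [1.94, 2.471, 0.001]
ft_force: [-0.4, -0.3, 0.2]
finger_gap: 1.0
grasp_force: 0.0
```

```bash
python3 -c "
from h import *
plan(.4205,.2985,.033,103.8)"
```

```text
pos [0.4215 0.2971 0.0854] yaw 103.74 F [-0.4 -0.3  0.2] gap 1.0 gf 0.0 t 12.75
twist -0.001 | tool d now [ 1.6 -0.7 52.4] | tool d after twist [ 1.6 -0.7 52.4] mm
```

Emit:
step_arm:
  increments:
    - {"translation":[0.001,0,0.012],"twist":0}
    - {"translation":[0,0,0.012],"twist":0}
    - {"translation":[0,0,0.012],"twist":0}
    - {"translation":[0,0,0.01],"twist":0}
    - {"translation":[0,0,0.006],"twist":0}
    - {"translation":[0,0,0],"twist":0}
    - {"translation":[0,0,0],"twist":0}
    - {"translation":[0,0,0],"twist":0}
    - {"translation":[0,0,0],"twist":0}
    - {"translation":[0,0,0],"twist":0}

```text
time_s: 13.58
position: [0.4209, 0.2983, 0.0328]
orientation: [1.939, 2.472, 0.001]
ft_force: [-1.1, 0.4, 0.8]
finger_gap: 1.005
grasp_force: 0.0
```

Emit:
step_arm:
  increments:
    - {"translation":[0,0,0],"twist":0}
    - {"translation":[0,0,0],"twist":0}
    - {"translation":[0,0,0],"twist":0}
    - {"translation":[0,0,0],"twist":0}
    - {"translation":[0,0,0],"twist":0}
    - {"translation":[0,0,0],"twist":0}
    - {"translation":[0,0,0],"twist":0}
    - {"translation":[0,0,0],"twist":0}
    - {"translation":[0,0,0],"twist":0}
    - {"translation":[0,0,0],"twist":0}
  grip: 1
  force: 60

```text
time_s: 14.42
position: [0.4208, 0.2982, 0.0325]
orientation: [1.939, 2.472, 0.0]
ft_force: [-0.6, -0.2, 6.0]
finger_gap: 0.502
grasp_force: 61.4
```

```bash
python3 -c "
from h import *
plan(.4205,.2985,.033,103.8)
im,d=grab('scene','s3')
cv2.imwrite('pics/s3c.png',cv2.resize(im[60:180,180:320],None,fx=4,fy=4,interpolation=2)[:,:,::-1])"
```

```text
pos [0.4208 0.2982 0.0325] yaw 103.78 F [-0.6 -0.2  6. ] gap 0.502 gf 61.4 t 14.42
twist -0.0003 | tool d now [ 0.3 -0.2 -0.5] | tool d after twist [ 0.3 -0.2 -0.5] mm
```

View pics/s3c.png

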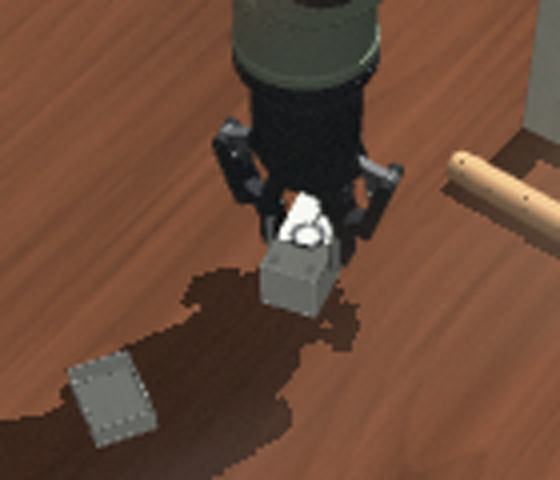

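The crop shows the jaws closed across the mould's 44 mm sides at (305,250), pins up, tin untouched at (112,395). I lift.

Emit:
step_arm:
  increments:
    - {"translation":[0,0,-0.003],"twist":0}
    - {"translation":[0,0,-0.008],"twist":0}
    - {"translation":[0,0,-0.015],"twist":0}
    - {"translation":[0,0,-0.02],"twist":0}
    - {"translation":[0,0,-0.02],"twist":0}
    - {"translation":[0,0,-0.02],"twist":0}
    - {"translation":[0,0,-0.014],"twist":0}
    - {"translation":[0,0,0],"twist":0}
    - {"translation":[0,0,0],"twist":0}
    - {"translation":[0,0,0],"twist":0}

```text
time_s: 15.3
position: [0.4205, 0.2979, 0.1317]
orientation: [-1.939, -2.472, 0.002]
ft_force: [0.3, 0.1, -3.2]
finger_gap: 0.503
grasp_force: 61.9
```

Emit:
step_arm:
  increments:
    - {"translation":[0,0,0],"twist":0.06}
    - {"translation":[0,0,0],"twist":0.06}
    - {"translation":[0,0,0],"twist":0.06}
    - {"translation":[0,0,0],"twist":0.06}
    - {"translation":[0,0,0],"twist":0.06}
    - {"translation":[0,0,0],"twist":0.06}
    - {"translation":[0,0,0],"twist":0.06}
    - {"translation":[0,0,0],"twist":0.069}
    - {"translation":[0,0,0],"twist":0}
    - {"translation":[0,0,0],"twist":0}

```text
time_s: 16.13
position: [0.4204, 0.2981, 0.1316]
orientation: [2.477, 1.932, -0.002]
ft_force: [0.1, -0.5, -3.3]
finger_gap: 0.503
grasp_force: 61.7
```

```bash
cat >> m.py <<'E'
# fixture axes and planes, from fences (mean of both views)
YW=75.75; ey=np.array([np.cos(np.radians(YW)),np.sin(np.radians(YW))]); ex=np.array([ey[1],-ey[0]])
L=np.array([601.5,-74.15])/1000; S=np.array([558.65,25.55])/1000
PX=L@ex-.009; PY=S@ey-.009
def home(dx=0,dy=0): return ex*(PX-.022-dx)+ey*(PY-.040-dy)
E
python3 - <<'E'
from m import *
print(PX,PY,home(),ex,ey)
c=home(.012,.012); plan(c[0],c[1],.13,YW)
for n in("top","scene"):  # line fit of fence yaw
    im,d=load(n+"0"); P=cloud(n,d)[168:290,162:345].reshape(-1,3)
    q=P[(P[:,2]>.023)&(P[:,2]<.033)][:,:2]
    for k,s in(("L",(abs(q@ex-PX-.009)<.016)&(abs(q@ey-L@ey)<.08)),("S",(abs(q@ey-PY-.009)<.016)&(abs(q@ex-S@ex)<.06))):
        w=q[s]; e=np.linalg.svd(w-w.mean(0))[2][0]; print(n,k,np.degrees(np.arctan2(e[1],e[0]))%180,s.sum(),w.mean(0))
E
```

```text
0.5922446588667126 0.15327738689365458 [ 0.58058235 -0.03057566] [ 0.96923091 -0.24615329] [0.24615329 0.96923091]
pos [0.4204 0.2981 0.1316] yaw 75.9 F [ 0.1 -0.5 -3.3] gap 0.503 gf 61.7 t 16.13
twist 0.0026 | tool d now [-291.7  223.4    1.8] | tool d after twist [-291.1  224.1    1.8] mm
top L 75.62310298753285 280 [ 0.59988868 -0.07293025]
top S 165.3783747428753 192 [0.55722631 0.02765327]
scene L 75.8556711594356 429 [ 0.60271429 -0.07779549]
scene S 165.69633520138825 258 [0.56067147 0.02329042]
```

Emit:
step_arm:
  increments:
    - {"translation":[0,0,0],"twist":0.0044}
    - {"translation":[-0.01,0.008,0],"twist":0}
    - {"translation":[-0.02,0.0155,0],"twist":0}
    - {"translation":[-0.02,0.0155,0],"twist":0}
    - {"translation":[-0.02,0.0155,0],"twist":0}
    - {"translation":[-0.02,0.0155,0],"twist":0}
    - {"translation":[-0.02,0.0155,0],"twist":0}
    - {"translation":[-0.02,0.0155,0],"twist":0}
    - {"translation":[-0.02,0.0155,0],"twist":0}
    - {"translation":[-0.02,0.0155,0],"twist":0}

```text
time_s: 16.97
position: [0.5064, 0.0993, 0.1321]
orientation: [-2.482, -1.925, 0.0]
ft_force: [0.1, 0.6, -4.1]
finger_gap: 0.501
grasp_force: 61.7
```

Emit:
step_arm:
  increments:
    - {"translation":[-0.02,0.0155,0],"twist":0}
    - {"translation":[-0.02,0.0155,0],"twist":0}
    - {"translation":[-0.02,0.0155,0],"twist":0}
    - {"translation":[-0.02,0.0155,0],"twist":0}
    - {"translation":[-0.02,0.0155,0],"twist":0}
    - {"translation":[-0.015,0.01,0],"twist":0}
    - {"translation":[-0.006,0.005,0],"twist":0}
    - {"translation":[0,0,0],"twist":0}
    - {"translation":[0,0,0],"twist":0}
    - {"translation":[0,0,0],"twist":0}

```text
time_s: 17.8
position: [0.565, -0.0383, 0.1322]
orientation: [-2.481, -1.925, -0.0]
ft_force: [0.5, 0.0, -3.6]
finger_gap: 0.497
grasp_force: 61.7
```

```bash
python3 - <<'E'
from m import *
c=home(.012,.012); plan(c[0],c[1],.05,75.65)
E
```

```text
pos [ 0.565  -0.0383  0.1322] yaw 75.62 F [ 0.5  0.  -3.6] gap 0.497 gf 61.7 t 17.8
twist -0.0005 | tool d now [-0.7  1.2 82.2] | tool d after twist [-0.7  1.2 82.2] mm
```

Emit:
step_arm:
  increments:
    - {"translation":[0,0,0.01],"twist":0}
    - {"translation":[0,0,0.016],"twist":0}
    - {"translation":[0,0,0.016],"twist":0}
    - {"translation":[0,0,0.016],"twist":0}
    - {"translation":[0,0,0.012],"twist":0}
    - {"translation":[0,0,0.008],"twist":0}
    - {"translation":[0,0,0.006],"twist":0}
    - {"translation":[0,0,0],"twist":0}
    - {"translation":[0,0,0],"twist":0}
    - {"translation":[0,0,0],"twist":0}

```text
time_s: 18.63
position: [0.5657, -0.0397, 0.0489]
orientation: [2.483, 1.923, 0.001]
ft_force: [0.3, 0.0, -3.8]
finger_gap: 0.502
grasp_force: 61.7
```

```bash
python3 - <<'E'
from m import *
c=home(.012,.012); plan(c[0],c[1],.0445,75.65)
im,d=grab('top','t4'); im2,d2=grab('scene','s4')
a=cv2.resize(im[160:260,250:350],(400,400),interpolation=2); b=cv2.resize(im2[170:290,155:275],(400,400),interpolation=2)
cv2.imwrite('pics/ts4.png',np.hstack([a,b])[:,:,::-1])
E
```

```text
pos [ 0.5657 -0.0397  0.0489] yaw 75.52 F [ 0.3  0.  -3.8] gap 0.502 gf 61.7 t 18.63
twist -0.0023 | tool d now [0.5 0.2 4.4] | tool d after twist [0.5 0.2 4.4] mm
```

View pics/ts4.png

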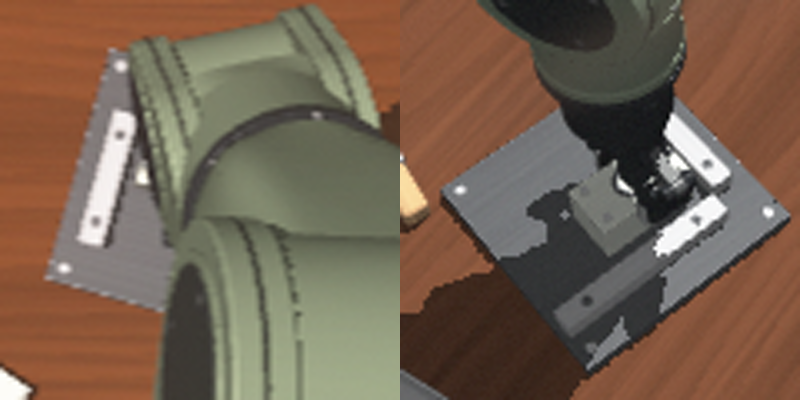

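The scene half shows the mould just above the plate at (600,205), parallel to the long fence and clear of both fences; the arm hides most of the top half. I lower to contact.

Emit:
step_arm:
  increments:
    - {"translation":[0,0,0.001],"twist":-0.002}
    - {"translation":[0,0,0.001],"twist":0}
    - {"translation":[0,0,0.001],"twist":0}
    - {"translation":[0,0,0.0005],"twist":0}
    - {"translation":[0,0,0.0005],"twist":0}
    - {"translation":[0,0,0],"twist":0}
    - {"translation":[0,0,0],"twist":0}
    - {"translation":[0,0,0],"twist":0}
    - {"translation":[0,0,0],"twist":0}
    - {"translation":[0,0,0],"twist":0}

```text
time_s: 19.57
position: [0.5653, -0.0397, 0.0446]
orientation: [2.482, 1.926, 0.0]
ft_force: [-2.7, 0.5, 6.2]
finger_gap: 0.498
grasp_force: 62.8
```

Emit:
step_arm:
  increments:
    - {"translation":[0,0.002,0],"twist":0}
    - {"translation":[0,0.002,0],"twist":0}
    - {"translation":[0,0.002,0],"twist":0}
    - {"translation":[0,0.001,0],"twist":0}
    - {"translation":[0,0.001,0],"twist":0}
    - {"translation":[0,0.001,0],"twist":0}
    - {"translation":[0,0,0],"twist":0}
    - {"translation":[0,0,0],"twist":0}
    - {"translation":[0,0,0],"twist":0}
    - {"translation":[0,0,0],"twist":0}
  force: 30

```text
time_s: 20.4
position: [0.5743, -0.0419, 0.0446]
orientation: [2.482, 1.926, 0.001]
ft_force: [-0.6, -0.1, 6.0]
finger_gap: 0.505
grasp_force: 62.8
```

Emit:
step_arm:
  increments:
    - {"translation":[0,0.0005,0],"twist":0}
    - {"translation":[0,0.0005,0],"twist":0}
    - {"translation":[0,0.0005,0],"twist":0}
    - {"translation":[0,0.0005,0],"twist":0}
    - {"translation":[0,0,0],"twist":0}
    - {"translation":[0,0,0],"twist":0}
    - {"translation":[0,0,0],"twist":0}
    - {"translation":[0,0,0],"twist":0}
    - {"translation":[0,0,0],"twist":0}
    - {"translation":[0,0,0],"twist":0}

```text
time_s: 21.23
position: [0.5761, -0.0423, 0.0446]
orientation: [2.482, 1.926, 0.001]
ft_force: [-2.1, 0.7, 6.0]
finger_gap: 0.497
grasp_force: 63.0
```

```bash
python3 - <<'E'
from m import *
c=home(); plan(c[0],c[1],.0445,75.65); F=ctrl.observe()["ft_force"]; print("Fx_fix",F[:2]@ex,"Fy_fix",F[:2]@ey,ctrl.observe()["moment"])
E
```

```text
pos [ 0.5761 -0.0423  0.0446] yaw 75.63 F [-2.1  0.7  6. ] gap 0.497 gf 63.0 t 21.23
twist -0.0003 | tool d now [12.5  1.4  0.1] | tool d after twist [12.5  1.4  0.1] mm
Fx_fix -2.1690351157884824 Fy_fix 0.15309642941244128 [0.05158746 0.29303812 0.00654638]
```

Emit:
step_arm:
  increments:
    - {"translation":[0,0.0005,0],"twist":0}
    - {"translation":[0,0,0],"twist":0}
    - {"translation":[0,0.0005,0],"twist":0}
    - {"translation":[0,0,0],"twist":0}
    - {"translation":[0,0.0005,0],"twist":0}
    - {"translation":[0,0,0],"twist":0}
    - {"translation":[0,0,0],"twist":0}
    - {"translation":[0,0,0],"twist":0}
    - {"translation":[0,0,0],"twist":0}
    - {"translation":[0,0,0],"twist":0}
  grip: 1
  force: 30

```text
time_s: 22.07
position: [0.5775, -0.0427, 0.0446]
orientation: [2.482, 1.926, 0.001]
ft_force: [-2.2, -0.3, 6.7]
finger_gap: 0.5
grasp_force: 63.1
```

Emit:
step_arm:
  increments:
    - {"translation":[0,0.0005,0],"twist":0}
    - {"translation":[0,0,0],"twist":0}
    - {"translation":[0,0.0005,0],"twist":0}
    - {"translation":[0,0,0],"twist":0}
    - {"translation":[0,0.0005,0],"twist":0}
    - {"translation":[0,0,0],"twist":0}
    - {"translation":[0,0,0],"twist":0}
    - {"translation":[0,0,0],"twist":0}
    - {"translation":[0,0,0],"twist":0}
    - {"translation":[0,0,0],"twist":0}

```text
time_s: 22.9
position: [0.5781, -0.0429, 0.0446]
orientation: [-2.481, -1.926, 0.002]
ft_force: [-8.4, 2.6, 12.4]
finger_gap: 0.498
grasp_force: 63.8
```

```bash
python3 - <<'E'
from m import *
c=home(); plan(c[0],c[1],.0445,75.65); F=ctrl.observe()["ft_force"]; print("Fx_fix",F[:2]@ex,"Fy_fix",F[:2]@ey,ctrl.observe()["moment"])
E
```

```text
pos [ 0.5781 -0.0429  0.0446] yaw 75.65 F [-8.4  2.6 12.4] gap 0.498 gf 63.8 t 22.9
twist -0.0001 | tool d now [12.5 -0.7  0.1] | tool d after twist [12.5 -0.7  0.1] mm
Fx_fix -8.788161529070123 Fy_fix 0.4919422719931812 [0.42012646 1.66585252 0.11253884]
```

Emit:
step_arm:
  increments:
    - {"translation":[0.0015,0,0],"twist":0}
    - {"translation":[0.0015,0,0],"twist":0}
    - {"translation":[0.0015,0,0],"twist":0}
    - {"translation":[0.0015,0,0],"twist":0}
    - {"translation":[0.0015,0,0],"twist":0}
    - {"translation":[0.001,0,0],"twist":0}
    - {"translation":[0.001,0,0],"twist":0}
    - {"translation":[0.001,0,0],"twist":0}
    - {"translation":[0,0,0],"twist":0}
    - {"translation":[0,0,0],"twist":0}

```text
time_s: 23.73
position: [0.5805, -0.0336, 0.0446]
orientation: [-2.482, -1.926, 0.004]
ft_force: [-9.1, -2.5, 13.2]
finger_gap: 0.499
grasp_force: 63.8
```

Emit:
step_arm:
  increments:
    - {"translation":[0.0005,0,0],"twist":0}
    - {"translation":[0,0,0],"twist":0}
    - {"translation":[0.0005,0,0],"twist":0}
    - {"translation":[0,0,0],"twist":0}
    - {"translation":[0.0005,0,0],"twist":0}
    - {"translation":[0,0,0],"twist":0}
    - {"translation":[0,0,0],"twist":0}
    - {"translation":[0,0,0],"twist":0}
    - {"translation":[0,0,0],"twist":0}
    - {"translation":[0,0,0],"twist":0}

```text
time_s: 24.57
position: [0.5808, -0.0323, 0.0446]
orientation: [-2.482, -1.925, 0.004]
ft_force: [-9.9, -2.7, 13.3]
finger_gap: 0.501
grasp_force: 63.8
```

```bash
cat > st.py <<'E'
from m import *
c=home(); plan(c[0],c[1],.0445,75.65); s=ctrl.observe(); F=s["ft_force"]; print("Fx_fix",F[:2]@ex,"Fy_fix",F[:2]@ey,"Fz",F[2],s["moment"])
M=R.from_rotvec(s["orientation"]).as_matrix(); print("tool z in fixture, mrad",(M[:2,2]@np.c_[ex,ey]*1000).round(1))
E
python3 st.py
```

```text
pos [ 0.5808 -0.0323  0.0446] yaw 75.61 F [-9.9 -2.7 13.3] gap 0.501 gf 63.8 t 24.57
twist -0.0007 | tool d now [ 1.6 -0.7  0.1] | tool d after twist [ 1.6 -0.7  0.1] mm
Fx_fix -8.927687606716454 Fy_fix -5.09187561940699 Fz 13.29381025678426 [-0.7360351   1.99533445  0.13348649]
tool z in fixture, mrad [-1.9 -1.7]
```

Emit:
step_arm:
  increments:
    - {"translation":[0.0005,0,0],"twist":0}
    - {"translation":[0,0,0],"twist":0}
    - {"translation":[0.0005,0,0],"twist":0}
    - {"translation":[0,0,0],"twist":0}
    - {"translation":[0.0005,0,0],"twist":0}
    - {"translation":[0,0,0],"twist":0}
    - {"translation":[0.0005,0,0],"twist":0}
    - {"translation":[0,0,0],"twist":0}
    - {"translation":[0,0,0],"twist":0}
    - {"translation":[0,0,0],"twist":0}

```text
time_s: 25.4
position: [0.5811, -0.0311, 0.0446]
orientation: [2.483, 1.925, -0.005]
ft_force: [-10.9, -7.9, 15.3]
finger_gap: 0.502
grasp_force: 64.0
```

```bash
python3 st.py
```

```text
pos [ 0.5811 -0.0311  0.0446] yaw 75.59 F [-10.9  -7.9  15.3] gap 0.502 gf 64.0 t 25.4
twist -0.0011 | tool d now [ 0.3 -0.7  0.1] | tool d after twist [ 0.4 -0.7  0.1] mm
Fx_fix -8.618298330410388 Fy_fix -10.366562941843055 Fz 15.266730784136499 [-1.5216293   2.22751751  0.23165302]
tool z in fixture, mrad [-2.1 -2.7]
```

Emit:
step_arm:
  increments:
    - {"translation":[0,0,0.0005],"twist":0}
    - {"translation":[0,0,0],"twist":0}
    - {"translation":[0,0,0.0005],"twist":0}
    - {"translation":[0,0,0],"twist":0}
    - {"translation":[0,0.0005,0],"twist":0}
    - {"translation":[0,0.0005,0],"twist":0}
    - {"translation":[0.0005,0,0],"twist":0}
    - {"translation":[0.0005,0,0],"twist":0}
    - {"translation":[0,0,0],"twist":0}
    - {"translation":[0,0,0],"twist":0}

```text
time_s: 26.23
position: [0.5812, -0.0311, 0.0445]
orientation: [-2.483, -1.924, 0.01]
ft_force: [-25.4, -9.8, 41.9]
finger_gap: 0.507
grasp_force: 67.3
```

```bash
python3 st.py
```

```text
pos [ 0.5812 -0.0311  0.0445] yaw 75.56 F [-25.4  -9.8  41.9] gap 0.507 gf 67.3 t 26.23
twist -0.0015 | tool d now [ 0.3 -0.7 -0. ] | tool d after twist [ 0.3 -0.7 -0. ] mm
Fx_fix -22.22680147834683 Fy_fix -15.774349300581356 Fz 41.86460117661759 [-2.0917851   5.11714623  0.33375988]
tool z in fixture, mrad [-4.1 -4.6]
```

Emit:
step_arm:
  increments:
    - {"translation":[0,0,0],"twist":-0.001}
    - {"translation":[0,0,0],"twist":-0.001}
    - {"translation":[0,0,0],"twist":-0.001}
    - {"translation":[0,0,-0.0003],"twist":0}
    - {"translation":[0,0,0],"twist":0}
    - {"translation":[0,0,0],"twist":0}
    - {"translation":[0,0,0],"twist":0}
    - {"translation":[0,0,0],"twist":0}
    - {"translation":[0,0,0],"twist":0}
    - {"translation":[0,0,0],"twist":0}

```text
time_s: 27.07
position: [0.5812, -0.0311, 0.0445]
orientation: [-2.48, -1.927, 0.009]
ft_force: [-23.3, -10.6, 36.2]
finger_gap: 0.5
grasp_force: 66.7
```

```bash
python3 st.py
```

```text
pos [ 0.5812 -0.0311  0.0445] yaw 75.7 F [-23.3 -10.6  36.2] gap 0.5 gf 66.7 t 27.07
twist 0.001 | tool d now [ 0.3 -0.8  0. ] | tool d after twist [ 0.3 -0.8  0. ] mm
Fx_fix -19.962749383803754 Fy_fix -16.014781843161437 Fz 36.21968924313576 [-2.10760192  4.70104172 -0.1119944 ]
tool z in fixture, mrad [-4.1 -4.4]
```

Emit:
step_arm:
  increments:
    - {"translation":[0,0,-0.0002],"twist":0.0004}
    - {"translation":[0,0,-0.0002],"twist":0.0004}
    - {"translation":[0,0,0],"twist":0}
    - {"translation":[0,0,0],"twist":0}
    - {"translation":[0,0,0],"twist":0}
    - {"translation":[0,0,0],"twist":0}
    - {"translation":[0,0,0],"twist":0}
    - {"translation":[0,0,0],"twist":0}
    - {"translation":[0,0,0],"twist":0}
    - {"translation":[0,0,0],"twist":0}

```text
time_s: 27.9
position: [0.5812, -0.0311, 0.0446]
orientation: [-2.481, -1.927, 0.01]
ft_force: [-21.6, -10.4, 28.4]
finger_gap: 0.498
grasp_force: 65.6
```

```bash
python3 st.py; python3 - <<'E'
from m import *
im,d=grab('top','t5'); im2,d2=grab('scene','s5')
b=cv2.resize(im2[165:285,160:280],(600,600),interpolation=2)
cv2.imwrite('pics/ts5.png',b[:,:,::-1])
E
```

```text
pos [ 0.5812 -0.0311  0.0446] yaw 75.67 F [-21.6 -10.4  28.4] gap 0.498 gf 65.6 t 27.9
twist 0.0004 | tool d now [ 0.3 -0.8  0.1] | tool d after twist [ 0.3 -0.8  0.1] mm
Fx_fix -18.33839701549229 Fy_fix -15.404455619221494 Fz 28.393950600922384 [-2.15645397  4.19395694 -0.02249734]
tool z in fixture, mrad [-4.2 -4.4]
```

View pics/ts5.png

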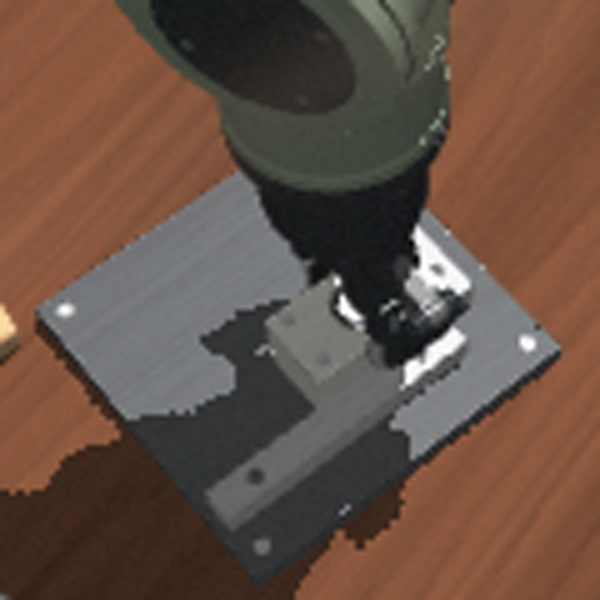

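View pics/s5.png

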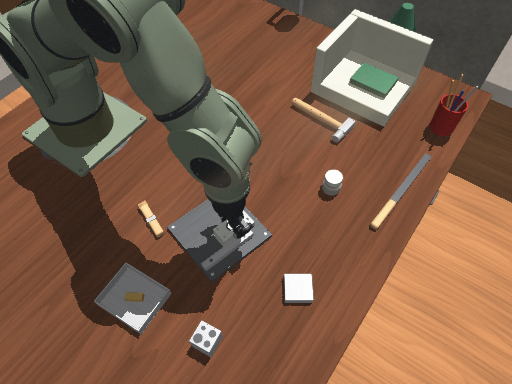

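The pictures show the mould in the corner at (320,330) in the crop, with no gap at the long fence. In the full scene the offcut lies in the tray at (134,297), and the bystanders stand where they were. I ease the down force and add a little push towards the short fence, so that contact clearly exceeds friction.

Emit:
step_arm:
  increments:
    - {"translation":[0,0,-0.0004],"twist":0}
    - {"translation":[0,0,0],"twist":0}
    - {"translation":[0.0005,0,0],"twist":0}
    - {"translation":[0,0,0],"twist":0}
    - {"translation":[0.0005,0,0],"twist":0}
    - {"translation":[0,0,0],"twist":0}
    - {"translation":[0,0,0],"twist":0}
    - {"translation":[0,0,0],"twist":0}
    - {"translation":[0,0,0],"twist":0}
    - {"translation":[0,0,0],"twist":0}

```text
time_s: 28.83
position: [0.5812, -0.0311, 0.0446]
orientation: [-2.482, -1.926, 0.012]
ft_force: [-20.5, -15.4, 22.1]
finger_gap: 0.498
grasp_force: 64.8
```

```bash
python3 st.py
```

```text
pos [ 0.5812 -0.0311  0.0446] yaw 75.64 F [-20.5 -15.4  22.1] gap 0.498 gf 64.8 t 28.83
twist -0.0001 | tool d now [ 0.3 -0.8  0.1] | tool d after twist [ 0.3 -0.8  0.1] mm
Fx_fix -16.058885790830765 Fy_fix -19.960876383400922 Fz 22.101260812671004 [-3.17564717  3.99011415  0.07953479]
tool z in fixture, mrad [-4.6 -5.7]
```

```bash
python3 -c "
from station import ctrl
print(ctrl.hand_in())"
```

```text
the job is handed in; nothing more can be done
None
```

Handed in at about 29 s: the offcut is in the scrap tray, and the mould is held in the corner at 65 N grip, pressed about 16 N to the long fence and 20 N to the short one; the tool leaned about 0.3–0.4° under that push, so how flat the mould sits was not measured directly.

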